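# Centre the top-heavy ring stand on its plinth

## Task

The little ceramic ring stand has been left off-centre on its small walnut plinth: with the fingers closed, nudge it gently by its foot until the whole foot sits inside the inlaid brass ring, upright and at rest, then draw the hand away. It is top-heavy, so do not tip it, and only push it: never take it between the fingers or lift it. Leave everything else on the ledge where it stands.

Things in the scene. Friction and masses are not known exactly. Their poses are not given: they have to be found in the camera images.
- plinth: Round walnut plinth fixed on the oak ledge (ledge top 30 mm above the work surface): 74 mm diameter, 40 mm high, flat top 70 mm above the work surface. A flush brass ring, 42 mm inner and 48 mm outer diameter, is inlaid about the centre of its top. Origin: centre of its underside, z up; yaw means nothing. It does not move.
- ring_stand: Loose ceramic ring stand on the plinth, about 120 g, 58 mm tall: white cylindrical foot, 32 mm diameter, 14 mm high; 12 mm neck 28 mm up; heavy blue egg-shaped head, 26 mm diameter at 40 mm. Origin: centre of the underside, z up its axis. Slides at 1 to 2 N low on the foot, topples if pushed high; over 10 N is too rough. Starts 12 to 20 mm off centre; centred = axes within 5 mm.
- tie_tray: Bystander: black acrylic tie bar tray, 70 x 200 x 22 mm, loose. Origin at the centre of its underside, z up.
- cufflink_box: Bystander: chrome cufflink box with a spring clip on its front (-x) side, 72 x 92 x 43 mm, loose. Origin at the centre of its underside.
- collar_case: Bystander: blue plastic collar stay case, 45 x 90 x 14 mm, loose. Origin at the centre of its underside.
- valet_tray: Bystander: wooden valet tray with a watch and key, 150 x 200 x 30 mm, loose. Origin at the centre of its underside.
- glass_dome: Bystander: glass dome on a white ceramic ring dish, 96 mm diameter, 92 mm tall, loose. Origin at the centre of its underside.
- cologne: Bystander: amber glass cologne bottle with a dark cap, 44 mm diameter, 85 mm tall, loose. Origin at the centre of its underside.
- brush: Bystander: clothes brush lying bristles down, 34 x 150 x 32 mm, loose. Origin at the centre of its underside.
Not all that is in view belongs to the job. Leave any red look-alike of the ring_stand alone.

How it is judged:
At the end, for the whole second after the job is handed in: The ring stand stands upright (within 3.4 degrees) and at rest on top of the plinth with its axis within 5 mm of the plinth's axis, i.e. its whole foot inside the brass ring; no bystander is more than 12 mm from where it began (horizontal distance between ring_stand and plinth below 0.005 m and z of ring_stand in the frame of plinth between 0.037 and 0.043 m and angle between ring_stand's own z axis and vertical below 0.06 rad and linear speed of ring_stand below 0.01 m/s and distance of each of tie_tray, cufflink_box, collar_case, valet_tray, glass_dome, cologne, brush from where it was at the start of the episode below 0.012 m); the robot touches nothing.
It fails at once if the ring stand is tipped more than 17 degrees (angle between ring_stand's own z axis and vertical above 0.3 rad).
It fails at once if the ring stand is lifted more than 8 mm off the plinth, or drops off it (z of ring_stand in the frame of plinth above 0.048 m or z of ring_stand in the frame of plinth below 0.034 m).
It fails at once if the ring stand is taken between the fingers (the space between the fingertips surrounds its axis while they touch it) (horizontal distance between the grasp point and ring_stand below 0.014 m and z of the grasp point in the frame of ring_stand below 0.068 m and contact force between the fingers and ring_stand above 0.05 N and angle between ring_stand's own z axis and vertical below 0.12 rad).
It fails at once if the fingers push the ring stand roughly, with more than 10 N (contact force between the fingers and ring_stand above 10 N).
It fails at once if something else on the ledge is moved more than 12 mm (distance of any of tie_tray, cufflink_box, collar_case, valet_tray, glass_dome, cologne, brush from where it was at the start of the episode above 0.012 m).
It also fails if it takes over 32 s, if anything falls off the work surface, if the arm or the gripper's body presses on something with over 40 N, if the wrist force passes 120 N, or if a joint passes its speed limit or range.

## Robot

A 6-joint arm with a two-finger parallel gripper is mounted at the origin on the work surface. World frame = base frame: x ahead of the robot, y to its left, z up, the work surface at z = 0. Lengths are in m, angles in rad, forces in N, time in s.
With the tool pointing down it reaches from about 0.325 to 0.85 m from the base axis. Payload 15.5 kg.
Tool frame: the origin (TCP) lies midway between the tips of the shut fingers; the grasp point (between the pads) lies 19 mm behind it (manip.hold_point_z is the distance from the TCP to the grasp point, in m); z points along the fingers, x is the direction in which the jaws open and shut, and the axes are right-handed (so a half turn about z gives the same grasp; the last joint's range is limited). The gripper opens to 91 mm and grips with 3 to 60 N. Pads are 32 mm wide; open, the fingers measure 118 mm over their backs; the gripper's body (76 mm by 178 mm) begins 60 mm behind the grasp point.
Start: joints at [1.129, 0.494, 1.345, -0, 1.302, -0.096], TCP at [0.212, 0.588, 0.214] pointing down, gripper open.
Joint ranges: [-2.91, 2.91], [-0.82, 2.16], [0.22, 2.67], [-1.22, 4.37], [0.12, 2.79], [-3.08, 3.08]. Speed limits (rad/s): [1.89, 1.89, 2.57, 3.01, 3.01, 3.01].

## Interface

Orientations are given as a unit quaternion [w, x, y, z].
In Python, from station import manip gives the robot as it stands. The module is installed in compiled form; this text tells all that it offers.
- The arm moves only by the tool servo_tool, never from a script. Its argument "motion" is a list of rows, each a list of 3 entries, a list of its own where there are three numbers: the shift along the world's x, y, z in mm, then the turn about the world's z in rad, then the opening, from 0 (shut) to 1 (fully open). A call has 1 to 10 rows; each row is the pose to reach, as a shift and turn from the pose measured when the call began; what a row does not reach only later rows make up. A row lasts 1/10 s, in which the tool goes at most 50 mm and 8.59 degrees, less where a joint would pass 70% of its speed; a pose out of reach is approached as far as the arm can. A call with a gripper value outside its range is refused whole. The fingers move at their own pace and stop on an object; "grip_force" is the grip in N (left out, the last holds). Time passes only in rows, so rows that repeat a pose let the fingers close. It gives the time, the measured TCP pose, the force and the opening at its end, in the units of the state.
- manip.get_state(): the state, without advancing time (a new reading comes with each control period).
- manip.capture(name): name is "side" or "top"; returns a dict with "img" (400x640x3 uint8, red, green, blue), "range_z" (400x640 float32, m along the optical axis (not along the pixel's ray), 0 where there is no reading), "fovy" (degrees; the focal length in pixels is half the picture's height over the tangent of half this angle, whatever the lens; pixels are square), "cx", "cy" (the principal point, pixels), "dist_coeffs" ([k1, k2, p1, p2, k3] as OpenCV has them; the pictures are not rectified), "world_from_camera" (4x4, takes a point from camera to world coordinates). Camera axes: x right, y up, looking along -z (the intrinsics and any distortion apply to the point x, -y, -z); pixel columns grow to the right and rows downward; lengths in m; the calibration is good to about 2 mm. A picture is of the moment at which its call begins.
- manip.finish_job(): hands the job in, once; it reports no verdict.
The state is a dict: "clock": time; "joints": joint angles; "dq": joint speeds; "tau": joint torques, N m; "ee_pos": TCP position; "ee_rot": TCP orientation; "contact_force": force on the tool from outside, world axes, zero at the start; "torque": the same for the moment, N m; "finger_gap": finger opening in m.
Only numpy, scipy, OpenCV 4.12 (cv2) and the standard library are available. Lean on these libraries where they do the work, as an engineer would, in place of code of your own. Each camera call takes 0.05 s, during which the arm holds its last target.

## Working session

There is one attempt and no reset: what is moved stays moved. The work goes in short steps, Python scripts to look and compute and a tool call to move; the robot and the scene stay as the last step left them, time stands still between calls to the robot, and variables do not carry over. Pictures are saved under pics/ and viewed, and the job is handed in when it is done.

Besides the shell and the picture viewer there is one more tool, called after "Request:" as name(argument=value, ...), one argument or row to a line, values as JSON. servo_tool: Moves the arm, as the interface text tells. Its arguments: {"type":"object","properties":{"motion":{"type":"array"},"grip_force":{"type":"number"}},"required":["motion"]}

```bash
mkdir -p pics
cat > h.py <<'E'
import numpy as np, cv2
from station import manip
def cap(n):
    c=manip.capture(n); return c
def K(c):
    f=c['img'].shape[0]/2/np.tan(np.radians(c['fovy'])/2)
    return np.array([[f,0,c['cx']],[0,f,c['cy']],[0,0,1.]])
def rays(c,uv):
    p=cv2.undistortPoints(np.array(uv,float).reshape(-1,1,2),K(c),np.array(c['dist_coeffs'],float)).reshape(-1,2)
    d=np.c_[p[:,0],-p[:,1],-np.ones(len(p))]
    T=np.array(c['world_from_camera']); return T[:3,3], d@T[:3,:3].T
def onplane(c,uv,z):
    o,d=rays(c,uv); return o+d*((z-o[2])/d[:,2])[:,None]
def cloud(c):
    r=c['range_z']; v,u=np.mgrid[:400,:640]
    o,d=rays(c,np.c_[u.ravel(),v.ravel()])
    return (o+d*r.ravel()[:,None]).reshape(400,640,3)
def save(c,n): cv2.imwrite('pics/'+n+'.png',c['img'][:,:,::-1])
E
python3 - <<'E'
from h import *
for n in('side','top'):
    c=cap(n); save(c,n+'0'); print(n,c['fovy'],c['cx'],c['cy'],c['dist_coeffs'],np.round(c['world_from_camera'],3))
    np.savez(n+'0.npz',**{k:np.array(v) for k,v in c.items()})
s=manip.get_state(); print(s)
E
```

```text
side 46.857885470913736 316.5219939774873 194.59561253038717 [-0.06411782  0.          0.          0.          0.        ] [[-0.964  0.179 -0.196  0.307]
 [-0.266 -0.664  0.699  0.876]
 [-0.005  0.726  0.687  0.927]
 [ 0.     0.     0.     1.   ]]
top 42.709484361172606 325.32458724735494 195.45132202478564 [-0.04143867  0.          0.          0.          0.        ] [[ 0.018  0.994 -0.108  0.383]
 [-1.     0.018 -0.    -0.023]
 [ 0.002  0.108  0.994  1.478]
 [ 0.     0.     0.     1.   ]]
{'clock': 0.1, 'joints': array([ 1.12849085e+00,  4.94121131e-01,  1.34604988e+00,  2.36826303e-05,
        1.30247998e+00, -9.55287982e-02]), 'dq': array([-0.00035605, -0.00059098, -0.00106158, -0.0016062 ,  0.00139184,
        0.00164215]), 'tau': array([ 2.15003609e-03, -8.80222321e+01, -3.82539439e+01,  7.09363818e-02,
        4.84198378e-02, -1.29890359e-04]), 'ee_pos': array([0.21228435, 0.58749876, 0.21340437]), 'ee_rot': array([ 2.51388607e-04,  8.18496693e-01,  5.74510995e-01, -4.65782077e-04]), 'contact_force': array([-0.32850915, -0.16768727, -0.44130518]), 'torque': array([-0.02569941, -0.02675505,  0.02481674]), 'finger_gap': 0.09126971043002655}
```

View pics/side0.png

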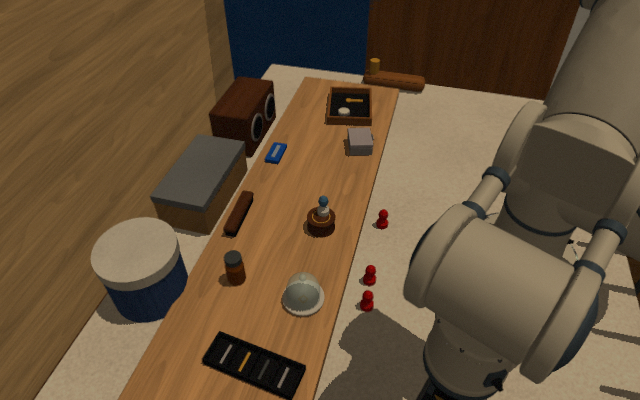

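View pics/top0.png

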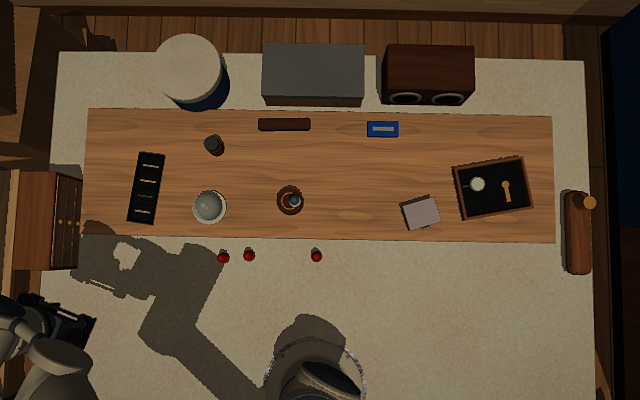

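The side view shows the plinth at about (321,222) with the stand on it at (323,208). In the top view the plinth is at about (290,200) and the stand's head at (294,201). The red look-alikes are off the ledge, at rows 255. Next I'll zoom in and measure.

Run:
```python
from h import *
for n,(u,v) in {'side':(321,215),'top':(291,200)}.items():
    c=dict(np.load(n+'0.npz')); 
    cr=c['img'][v-30:v+30,u-30:u+30,::-1]
    cv2.imwrite(f'pics/z{n}.png',cv2.resize(np.clip(cr.astype(float)*1.6,0,255).astype(np.uint8),(600,600),interpolation=cv2.INTER_NEAREST))
    P=cloud(c)[v-40:v+40,u-40:u+40].reshape(-1,3)
    print(n,onplane(c,[(u,v)],.07))
    for lo,hi in((.06,.075),(.079,.09),(.095,.135)):
        m=(P[:,2]>lo)&(P[:,2]<hi); q=P[m]; 
        if len(q): print(lo,len(q),np.median(q,0),q.min(0),q.max(0))
```

```text
side [[0.52017635 0.0745936  0.07      ]]
0.06 407 [0.51877468 0.08766311 0.06980186] [0.48382205 0.04536172 0.06005733] [0.55588495 0.11614952 0.07497697]
0.079 64 [0.51721459 0.07224488 0.08523912] [0.50278531 0.05276208 0.07948417] [0.53356379 0.08255356 0.08990834]
0.095 91 [0.5162885  0.07030856 0.11741453] [0.50612452 0.0565621  0.09567857] [0.53035944 0.07724703 0.12896131]
top [[0.52263509 0.07204218 0.07      ]]
0.06 412 [0.52182835 0.08182325 0.07002083] [0.48632744 0.04123868 0.0611848 ] [0.5567332  0.11116365 0.07494614]
0.079 34 [0.51288764 0.05456328 0.08568099] [0.50481362 0.04612282 0.07936802] [0.55235146 0.07661601 0.08944717]
0.095 67 [0.51735791 0.06053922 0.12226498] [0.50741073 0.0497963  0.10501146] [0.52883102 0.07185223 0.1313752 ]
```

View pics/zside.png

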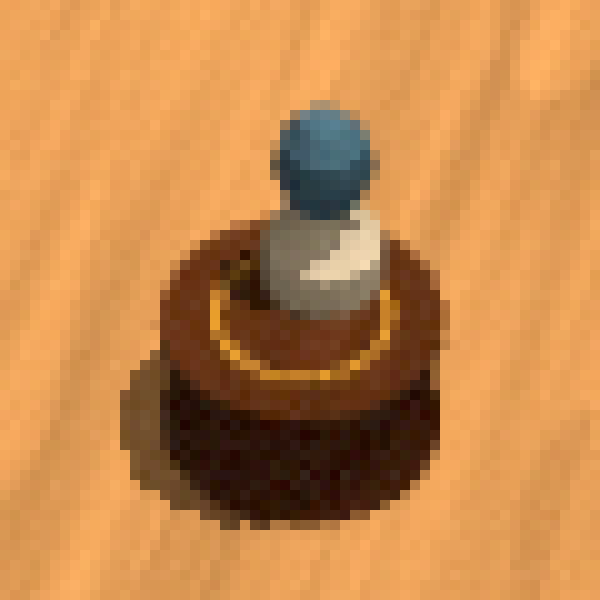

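View pics/ztop.png

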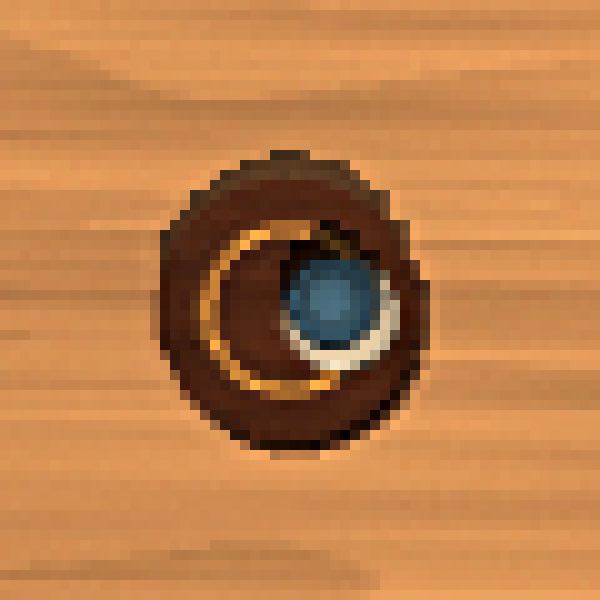

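```bash
cat > meas.py <<'E'
from h import *
from scipy.optimize import least_squares
def fitc(p,r):
    f=lambda x:np.hypot(p[:,0]-x[0],p[:,1]-x[1])-r
    s=least_squares(f,p.mean(0),loss='soft_l1',f_scale=.001); return s.x,np.sqrt(np.mean(s.fun**2))
def meas(c,n,cen=(0.522,0.078)):
    img=c['img']; hsv=cv2.cvtColor(img,cv2.COLOR_RGB2HSV).astype(int)
    v,u=np.mgrid[:400,:640]
    W=onplane(c,np.c_[u.ravel(),v.ravel()],.07).reshape(400,640,3)
    near=np.hypot(W[...,0]-cen[0],W[...,1]-cen[1])
    H,S,V=hsv[...,0],hsv[...,1],hsv[...,2]
    brass=(near<.030)&(H>=13)&(H<=28)&(S>140)&(V>75)
    p=W[brass][:,:2]; x,e=fitc(p,.0225); print(n,'ring',x.round(4),'rms',e.round(4),brass.sum())
    blue=(near<.08)&(H>90)&(H<115)&(S>70)&(V>35)
    b=np.argwhere(blue)[:,::-1]; (bu,bv),br=cv2.minEnclosingCircle(b.astype(np.float32))
    bc=(b.min(0)+b.max(0))/2; print('  head',bc,b.mean(0),'n',len(b),'at .108',onplane(c,[bc],.108)[0].round(4))
    white=(near<.05)&(S<90)&(V>70)&~blue
    w=np.argwhere(white)[:,::-1]
    if len(w): print('  white n',len(w),w.min(0),w.max(0))
    return x,onplane(c,[bc],.108)[0],brass,blue,white
if __name__=='__main__':
    for n in('side','top'):
        c=dict(np.load(n+'0.npz')); x,h,b,bl,w=meas(c,n); print('  off',(h[:2]-x).round(4))
        o=np.zeros((400,640,3),np.uint8); o[b]=(0,200,255); o[bl]=(255,0,0); o[w]=255
        u,v={'side':(321,215),'top':(291,200)}[n]
        cv2.imwrite(f'pics/m{n}.png',cv2.resize(o[v-30:v+30,u-30:u+30],(400,400),interpolation=0))
        # plinth top rim from dark-vs-wood in top depth
        P=cloud(c); m=(abs(P[...,2]-.07)<.004)&(np.hypot(P[...,0]-.522,P[...,1]-.078)<.05)
        q=P[m][:,:2].astype(np.float32); print('  plinth',cv2.minEnclosingCircle(q))
        # foot top edge points: white pixels convex hull on .084 plane
        ww=np.argwhere(w)[:,::-1]; q=onplane(c,ww,.084)[:,:2]; print('  foot hull circ',cv2.minEnclosingCircle(q.astype(np.float32)))
E
python3 meas.py; python3 -c "
import cv2,numpy as np
cv2.imwrite('pics/mm.png',np.hstack([cv2.imread('pics/mside.png'),cv2.imread('pics/mtop.png')]))"
```

```text
side ring [0.52   0.0776] rms 0.0014 47
  head [323. 201.] [323.02857143 200.92857143] n 70 at .108 [0.5186 0.0609 0.108 ]
  white n 87 [318 206] [328 215]
  off [-0.0014 -0.0167]
  plinth ((0.5196590423583984, 0.07836718112230301), 0.03798629343509674)
  foot hull circ ((0.5146117210388184, 0.07032909989356995), 0.018678957596421242)
top ring [0.5213 0.0765] rms 0.0013 56
  head [293.5 199.5] [293.78181818 199.52727273] n 55 at .108 [0.5204 0.0628 0.108 ]
  white n 28 [290 198] [300 206]
  off [-0.001  -0.0137]
  plinth ((0.5208197832107544, 0.0762409195303917), 0.03684927523136139)
  foot hull circ ((0.5173288583755493, 0.06003432348370552), 0.014637402258813381)
```

View pics/mm.png

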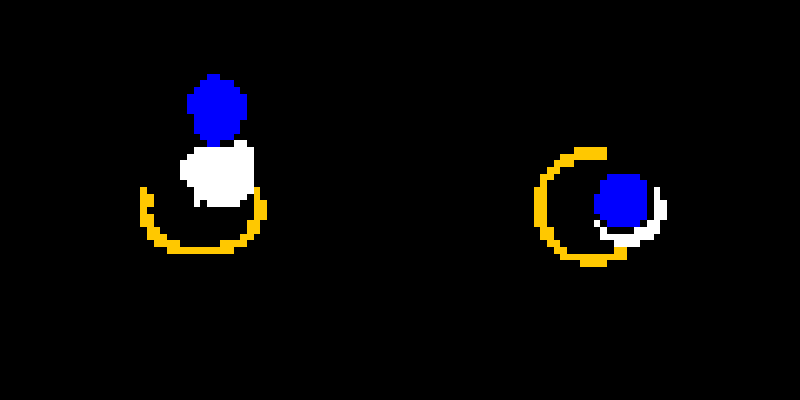

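Both views put the stand at about (0.519, 0.061) and the ring centre at about (0.521, 0.077). That is an offset of roughly 15–16 mm, mostly in −y, which fits the stated 12–20 mm. I'll carry the shut hand at a safe height to the −y side of the stand.

Request:
servo_tool(
  motion=[
    [[24,-44,0],0.03,0],
    [[48,-88,0],0.06,0],
    [[72,-132,0],0.09,0],
    [[96,-176,0],0.12,0],
    [[120,-220,0],0.15,0],
    [[144,-264,0],0.18,0],
    [[168,-308,0],0.21,0],
    [[192,-352,0],0.24,0],
    [[216,-396,0],0.26,0],
    [[240,-440,0],0.28,0],
  ],
  grip_force=10,
)

```text
clock: 1.1
ee_pos: [0.4521, 0.1467, 0.2134]
ee_rot: [0.0, 0.73, 0.683, -0.0]
contact_force: [0.7, 1.3, -0.3]
finger_gap: 0.0141
```

Request:
servo_tool(
  motion=[
    [[22,-44,0],0,0],
    [[44,-88,0],0,0],
    [[66,-132,0],0,0],
    [[66,-132,-40],0,0],
    [[66,-132,-80],0,0],
    [[66,-132,-110],0,0],
    [[66,-132,-125],0,0],
    [[66,-132,-130],0,0],
    [[66,-132,-130],0,0],
  ],
)

```text
clock: 2.0
ee_pos: [0.5178, 0.0148, 0.0831]
ee_rot: [-0.0, 0.73, 0.683, -0.001]
contact_force: [-0.9, 0.8, 0.7]
finger_gap: 0.0008
```

Run:
```python
from meas import *
s=manip.get_state(); print(s['clock'],s['ee_pos'],s['ee_rot'],s['finger_gap'],s['contact_force'])
o=[]
for n,(u,v) in {'side':(321,205),'top':(295,200)}.items():
    c=cap(n); np.savez(n+'1.npz',**{k:np.array(q) for k,q in c.items()})
    o.append(cv2.resize(np.clip(c['img'][v-40:v+40,u-40:u+40,::-1]*1.6,0,255).astype(np.uint8),(400,400),interpolation=0))
cv2.imwrite('pics/a1.png',np.hstack(o))
```

```text
2.0 [0.51783833 0.01477098 0.08306336] [-1.08207182e-04  7.30020919e-01  6.83424307e-01 -8.14646012e-04] 0.0007807995370604217 [-0.85096296  0.78298418  0.7383231 ]
```

View pics/a1.png

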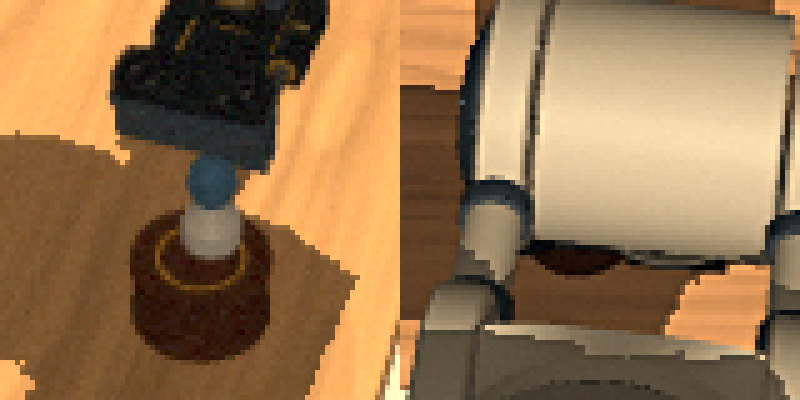

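The side view still sees the stand and ring clearly, with the fingers hidden behind the head, so I'll track with it. The top view is blocked by the arm. Now I'll go down beside the foot and approach slowly.

Request:
servo_tool(
  motion=[
    [[1,0,-4],0,0],
    [[1,1,-8],0,0],
    [[1,3,-8],0,0],
    [[1,5,-8],0,0],
    [[1,7,-8],0,0],
    [[1,9,-8],0,0],
    [[1,10,-8],0,0],
    [[1,11,-8],0,0],
    [[1,12,-8],0,0],
  ],
)

```text
clock: 3.0
ee_pos: [0.5196, 0.0268, 0.0762]
ee_rot: [0.001, 0.73, 0.683, -0.0]
contact_force: [0.3, -0.5, -0.7]
finger_gap: 0.0004
```

```bash
cat > look.py <<'E'
import sys
from meas import *
t=sys.argv[1]
c=cap('side'); s=manip.get_state(); print(s['clock'],s['ee_pos'].round(4),s['contact_force'].round(2))
x,h,b,bl,w=meas(c,'side'); print(' off head-ring0',(h[:2]-np.array([.520,.0776])).round(4))
ww=np.argwhere(w)[:,::-1]; print(' foot u range',ww[:,0].min(),ww[:,0].max())
u,v=321,205
cv2.imwrite(f'pics/{t}.png',cv2.resize(np.clip(c['img'][v-40:v+40,u-40:u+40,::-1]*1.8,0,255).astype(np.uint8),(560,560),interpolation=0))
E
python3 look.py b1
```

```text
3.05 [0.5196 0.0269 0.0762] [ 0.35 -0.56 -0.04]
side ring [0.5202 0.0779] rms 0.0001 5
  head [322.5 203.5] [322.25806452 203.35483871] n 31 at .108 [0.5175 0.07   0.108 ]
  white n 95 [318 206] [328 215]
 off head-ring0 [-0.0025 -0.0076]
 foot u range 318 328
```

View pics/b1.png

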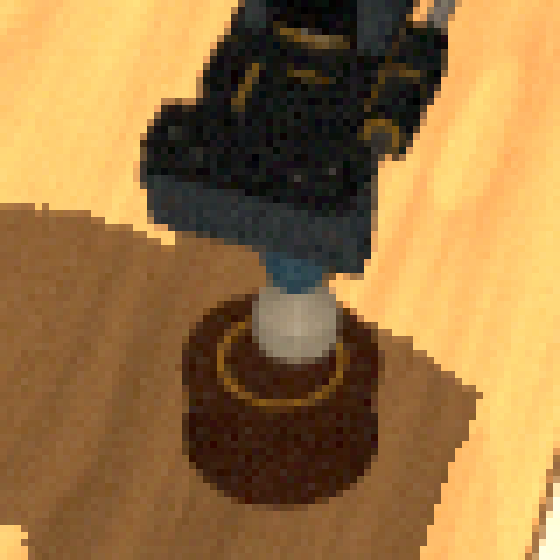

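The hand now hides the head, but the foot and ring stay visible (foot columns 318–328, lowest row 215), and the stand hasn't moved. I'll switch to the foot's front lower edge for measurement.

```bash
cat > foot.py <<'E'
from meas import *
from scipy.optimize import least_squares
def foot(c,cen=(.52,.0776)):
    """front lower edge + sides of the light foot, subpixel by 8x upsampled saturation/threshold"""
    v0,u0,k=190,290,8
    cr=c['img'][v0:v0+50,u0:u0+60]
    big=cv2.resize(cr,None,fx=k,fy=k,interpolation=cv2.INTER_CUBIC)
    hsv=cv2.cvtColor(big,cv2.COLOR_RGB2HSV).astype(int)
    m=((hsv[...,1]<100)&(hsv[...,2]>55)&~((hsv[...,0]>90)&(hsv[...,1]>60))).astype(np.uint8)
    # keep component nearest plinth
    n,l,st,ce=cv2.connectedComponentsWithStats(m)
    W=onplane(c,np.array(ce)/k+[u0-.5,v0-.5],.075)
    d=np.hypot(W[:,0]-cen[0],W[:,1]-cen[1]); cand=[i for i in range(1,n) if st[i,4]>k*k*25 and d[i]<.045]
    if not cand: return None
    m=(l==min(cand,key=lambda i:d[i]))
    cols=np.where(m.any(0))[0]; bot=np.array([np.where(m[:,q])[0].max() for q in cols])+1
    a,b=cols[0],cols[-1]+1; mid=(cols>a+.15*(b-a))&(cols<b-.15*(b-a))
    uv=np.c_[(cols[mid]+.5)/k,bot[mid]/k]+[u0-.5,v0-.5]
    p=onplane(c,uv,.07)[:,:2]
    x,e=fitc(p,.016)
    if x[1]>p[:,1].mean(): x,e=(None,None)
    return x,e,(a/k+u0-.5,b/k+u0-.5,bot.max()/k+v0-.5)
if __name__=='__main__':
    for f in('side0','side1'): print(f,foot(dict(np.load(f+'.npz'))),meas(dict(np.load(f+'.npz')),f)[0])
    c=cap('side'); print(foot(c)); np.savez('side2.npz',**{k:np.array(q) for k,q in c.items()})
E
python3 foot.py
```

```text
side0 ring [0.52   0.0776] rms 0.0014 47
  head [323. 201.] [323.02857143 200.92857143] n 70 at .108 [0.5186 0.0609 0.108 ]
  white n 87 [318 206] [328 215]
side0 (array([0.51932737, 0.06162368]), np.float64(0.0004737346365327448), (np.float64(316.875), np.float64(328.875), np.float64(216.25))) [0.52003138 0.07759754]
side1 ring [0.5203 0.0777] rms 0.0002 8
  head [323. 201.] [322.94666667 200.78666667] n 75 at .108 [0.5186 0.0609 0.108 ]
  white n 97 [318 206] [328 216]
side1 (array([0.51839248, 0.06229579]), np.float64(0.0002374460670534529), (np.float64(316.625), np.float64(328.875), np.float64(216.5))) [0.52026062 0.07770328]
(array([0.51885477, 0.06242996]), np.float64(0.00041571890707782077), (np.float64(316.75), np.float64(328.875), np.float64(216.5)))
```

The foot fit gives (0.519, 0.0622) against the ring's (0.520, 0.0777), so the stand needs about +1 mm in x and +15 mm in y. Pushing at 10 mm/s.

Request:
servo_tool(
  motion=[
    [[0,1,0],0,0],
    [[0,2,0],0,0],
    [[0,3,0],0,0],
    [[0,4,0],0,0],
    [[0,5,0],0,0],
    [[0,6,0],0,0],
    [[0,7,0],0,0],
    [[0,8,0],0,0],
    [[0,9,0],0,0],
    [[0,10,0],0,0],
  ],
)

```text
clock: 4.1
ee_pos: [0.5196, 0.0369, 0.0762]
ee_rot: [0.001, 0.73, 0.683, -0.0]
contact_force: [1.0, 0.3, -0.4]
finger_gap: 0.0009
```

```bash
python3 look.py b2; python3 foot.py | tail -1
```

```text
4.15 [0.5196 0.037  0.0762] [-1.    0.45 -0.01]
side ring [0.5202 0.0779] rms 0.0001 8
  head [322. 205.] [322.         205.16666667] n 6 at .108 [0.5174 0.0756 0.108 ]
  white n 95 [318 207] [328 216]
 off head-ring0 [-0.0026 -0.002 ]
 foot u range 318 328
(array([0.51862529, 0.06218582]), np.float64(0.00028620413569769134), (np.float64(316.75), np.float64(328.875), np.float64(216.375)))
```

View pics/b2.png

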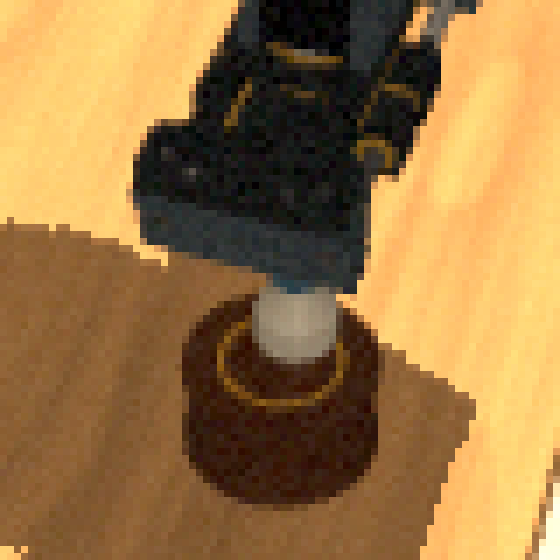

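The fingers have reached y = 0.037 with no contact yet, and the foot is unmoved at (0.5186, 0.0622). I'll continue in small steps.

Request:
servo_tool(
  motion=[
    [[0,1,0],0,0],
    [[0,2,0],0,0],
    [[0,3,0],0,0],
    [[0,4,0],0,0],
    [[0,5,0],0,0],
    [[0,6,0],0,0],
    [[0,6,0],0,0],
  ],
)

```text
clock: 4.9
ee_pos: [0.5196, 0.0431, 0.0762]
ee_rot: [0.001, 0.73, 0.684, -0.0]
contact_force: [-0.1, -0.7, 0.4]
finger_gap: 0.0003
```

```bash
python3 look.py b3; python3 foot.py | tail -1
```

```text
4.95 [0.5196 0.0431 0.0762] [-0.38 -0.42  0.16]
side ring [0.5202 0.0779] rms 0.0001 9
  head [321.5 206.5] [321.5        206.66666667] n 6 at .108 [0.5172 0.0811 0.108 ]
  white n 98 [317 208] [327 217]
 off head-ring0 [-0.0028  0.0035]
 foot u range 317 327
(array([0.51843298, 0.06823094]), np.float64(0.0003856759232587531), (np.float64(316.25), np.float64(328.25), np.float64(217.875)))
```

View pics/b3.png

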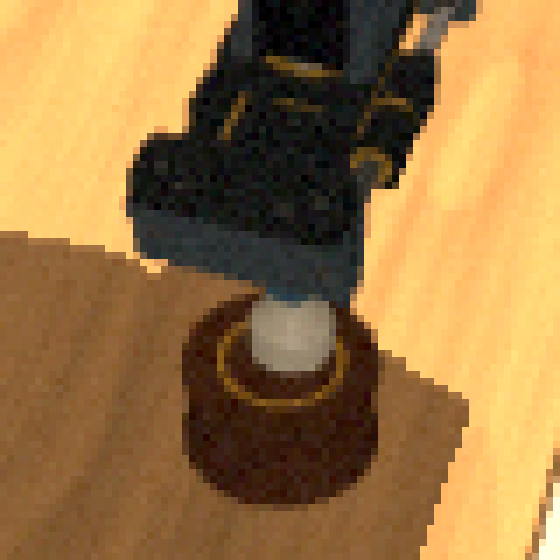

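The foot is moving upright with the fingers: it's now at (0.5184, 0.0682), about 9.4 mm short of the ring centre. I'll push 7 mm more, drifting slightly to +x.

Request:
servo_tool(
  motion=[
    [[0,1,0],0,0],
    [[0.3,2,0],0,0],
    [[0.6,3,0],0,0],
    [[0.9,4,0],0,0],
    [[1.2,5,0],0,0],
    [[1.5,6,0],0,0],
    [[1.5,7,0],0,0],
    [[1.5,7,0],0,0],
  ],
)

```text
clock: 5.8
ee_pos: [0.5211, 0.0501, 0.0762]
ee_rot: [0.001, 0.73, 0.684, -0.0]
contact_force: [-0.8, 0.3, 0.2]
finger_gap: 0.0005
```

```bash
python3 look.py b4; python3 foot.py | tail -1
```

```text
5.85 [0.5211 0.0501 0.0762] [ 0.22 -0.29 -0.09]
side ring [0.5201 0.078 ] rms 0.0001 8
  head [320.5 208.5] [320.5        208.66666667] n 6 at .108 [0.5178 0.0886 0.108 ]
  white n 98 [316 210] [327 219]
 off head-ring0 [-0.0022  0.011 ]
 foot u range 316 327
(array([0.52004356, 0.07518295]), np.float64(0.00039016223004189764), (np.float64(315.0), np.float64(327.25), np.float64(219.75)))
```

View pics/b4.png

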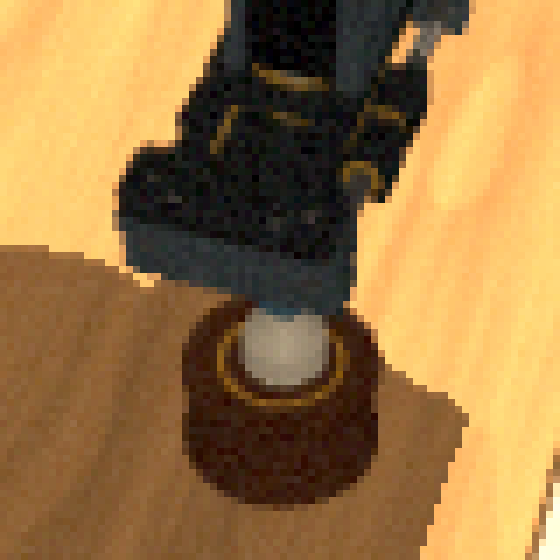

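The foot is at (0.5200, 0.0752) with about 2.5 mm to go. I'll push 2 mm more, then draw straight back and lift.

Request:
servo_tool(
  motion=[
    [[0,1,0],0,0],
    [[0,2,0],0,0],
    [[0,2,0],0,0],
    [[0,1,0],0,0],
    [[0,-1,0],0,0],
    [[0,-5,0],0,0],
    [[0,-15,0],0,0],
    [[0,-35,0],0,0],
    [[0,-55,5],0,0],
    [[0,-80,40],0,0],
  ],
)

```text
clock: 6.9
ee_pos: [0.519, -0.0308, 0.114]
ee_rot: [-0.002, 0.73, 0.684, -0.002]
contact_force: [0.5, 0.3, 0.1]
finger_gap: 0.0007
```

Request:
servo_tool(
  motion=[
    [[0,-40,40],0,0],
    [[0,-85,80],0,0],
    [[0,-130,100],0,0],
    [[0,-175,100],0,0],
    [[0,-220,100],0,0],
    [[0,-260,100],0,0],
    [[0,-280,100],0,0],
    [[0,-280,100],0,0],
  ],
)

```text
clock: 7.7
ee_pos: [0.5183, -0.3137, 0.2137]
ee_rot: [-0.002, 0.731, 0.683, -0.002]
contact_force: [1.0, 0.6, -0.6]
finger_gap: 0.0006
```

```bash
python3 look.py b5; python3 foot.py | tail -1
python3 - <<'E'
from meas import *
c=cap('top'); save(c,'topend'); x,h,*_=meas(c,'top'); print((h[:2]-x).round(4), (h[:2]-[.5213,.0765]).round(4))
a=cv2.imread('pics/b5.png'); u,v=291,200
b=cv2.resize(np.clip(c['img'][v-30:v+30,u-30:u+30,::-1]*1.8,0,255).astype(np.uint8),(560,560),interpolation=0)
cv2.imwrite('pics/e.png',cv2.resize(np.hstack([a,b]),(800,400)))
E
```

```text
7.75 [ 0.5184 -0.3117  0.2136] [ 0.09  1.   -0.83]
side ring [0.5202 0.0779] rms 0.0001 3
  head [321. 205.] [320.98630137 204.78082192] n 73 at .108 [0.5198 0.0762 0.108 ]
  white n 94 [316 211] [326 220]
 off head-ring0 [-0.0002 -0.0014]
 foot u range 316 326
(array([0.520251  , 0.07728139]), np.float64(0.00030809317752814665), (np.float64(314.625), np.float64(327.0), np.float64(220.375)))
top ring [0.5213 0.0766] rms 0.0004 9
  head [287.5 198.5] [287.66666667 198.66666667] n 3 at .108 [0.5228 0.079  0.108 ]
  white n 6 [284 198] [294 205]
[0.0015 0.0024] [0.0015 0.0025]
```

View pics/e.png

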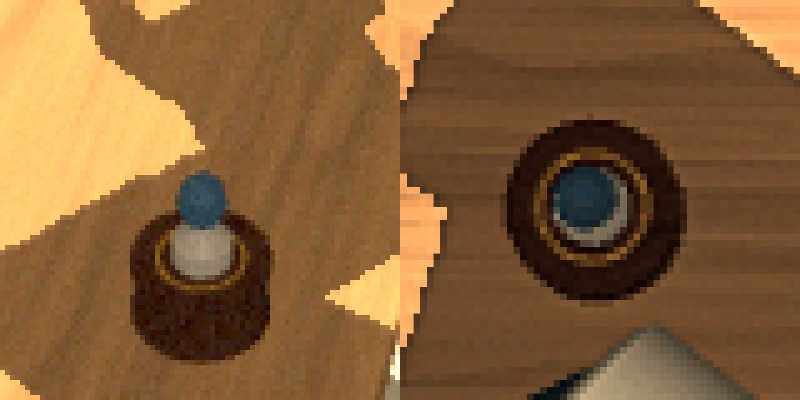

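View pics/topend.png

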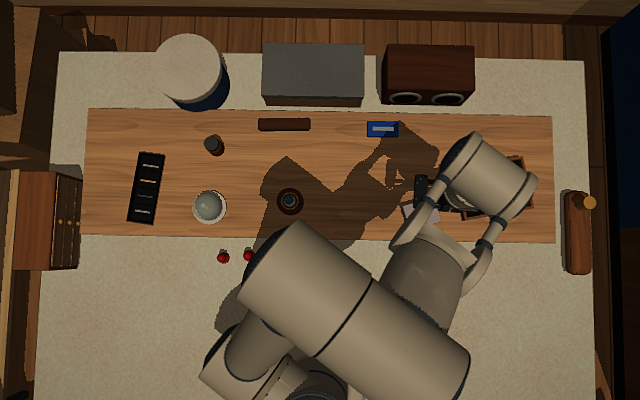

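In both final views the whole foot lies inside the brass ring and the stand is upright. The hand is well clear at z = 0.21, and the bystanders in view haven't moved. Handing in.

```bash
python3 -c "
from station import manip
print(manip.finish_job())"
```

```text
the job is handed in; nothing more can be done
None
```

I nudged the ring stand about 15 mm by its foot with the fingers shut, at 10 mm/s. Then I drew the hand straight back, lifted it clear and handed the job in at about 8 s. No verdict was reported.

**Centring:** in the side view the foot measured (0.5203, 0.0773) against the ring centre at (0.520, 0.0777), so it is within about 1 mm. The head fit in the same view reads about 1.4 mm off. The top view gave 2.9 mm, but from only three head pixels in shadow, so I trust it less. All are inside the 5 mm limit, and both pictures show the whole foot inside the brass ring.

**Upright:** the stand looked upright in both views. I judged this by eye and did not measure the tilt.

**Force:** pushing never rose above the roughly 1 N noise of the force reading, so it was well below 10 N.

**Bystanders:** the ones visible in the final top picture look unmoved. The valet tray and part of the cufflink box were behind the arm, but the hand never came near them below z = 0.21.

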